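# Switch off the channel left on at the jeweller's bench

### The job

One channel of the four-key handpiece control unit on the bench has been left on: its push-push key is latched down while the other three are up. With the fingertips, tap the keys lightly, letting go after each tap, until you have found the one that is latched, then press that key once, all the way down, and let it spring up, so that all four keys are up. Do not push any other key far enough to latch it, and pick nothing up: everything else on the bench stays where it is.

Things in the scene. Friction and masses are not known exactly. Their poses are not given: they have to be found in the camera images.
- unit: Grey sheet-metal control unit screwed to the bench, 180 mm deep (x), 240 mm wide (y), deck 62 mm high. Origin: centre of its underside; x points from its front to its back, y to its left, z up; turned up to 23 degrees. A row of four identical white keys runs along y at the front of the deck; 90 mm behind the row are a display, a 15 mm high dial and the handpiece cradle, 30 mm high.
- place1 (a point): Centre of the cap top of the leftmost (+y) key when unlatched: 75 mm above the bench, 13 mm above the deck. Fixed to the unit, axes as the unit's: it does not go down with the key. Caps are 34 (x) by 28 mm (y), 44 mm between centres, each in a black frame 42 by 36 mm, 3 mm high. Any of the four places may have the latched key.
- place2 (a point): The same for the second key from the left. An unlatched key yields to a light tap: about 1 N starts it and each further mm takes 0.6 N more (2 N: 1 to 2 mm; 3.5 to 4 N: about 5 mm); once pushed past 5.5 mm it latches.
- place3 (a point): The same for the third key from the left. The latched key's cap top is 4.7 mm lower than an unlatched one, and it does not give until pushed with about 4 N.
- place4 (a point): The same for the rightmost (-y) key. To release the latched key push it to the bottom, 8.6 mm below the height of an unlatched cap (6 to 7 N); its latch lets go at about 7 mm, and it springs up as the finger leaves. Pressed fully again it would latch again.
- held_key (a joint): Downward travel (m) of the key that starts latched: 0 up, 0.0047 latched, 0.0086 fully down. In which of the four places it is is not told: that is found by tapping.
- free_key_a (a joint): Downward travel (m) of one of the three keys that start up: 0 up; it latches if pushed past about 0.0055. Which place it is in is not told.
- free_key_b (a joint): Downward travel (m) of one of the three keys that start up: 0 up; it latches if pushed past about 0.0055. Which place it is in is not told.
- free_key_c (a joint): Downward travel (m) of one of the three keys that start up: 0 up; it latches if pushed past about 0.0055. Which place it is in is not told.
- handpiece: Bystander: aluminium handpiece, 21 mm thick, 125 mm long and an 18 mm bur, lying along the unit's y in the cradle behind the keys. Origin on its axis.
- bur_stand: Bystander: green block 60 by 95 by 24 mm with small burs standing in it, 52 mm high in all, left of the unit. Origin: centre of its underside.
- jar: Bystander: glass jar with steel cap, 52 mm across, 62 mm high, right of the unit. Origin: centre of its underside.
- tin: Bystander: flat round aluminium tin, 50 mm across, 19 mm high, right of the unit. Origin: centre of its underside.
- ring_blank: Bystander: plain steel ring, 25 mm across, 8 mm high, lying before the unit. Origin: centre of its underside.
- ring_clamp: Bystander: wooden ring clamp 120 mm long, 28 mm high, lying before the unit. Origin: centre of its underside.
- hammer: Bystander: hammer 220 mm long, lying right of the unit. Origin: underside, near the middle of its length.
Not all that is in view belongs to the job. Leave any blue or purple look-alike of the part that bears free_key_c alone. What is shaped like the part that bears free_key_b but blue is not meant.

How it is judged:
On the way, in this order (a step that is already met when the one before it is completed fails the run):
1. a key is touched lightly with the fingertips while the latched key stays latched (contact force between the fingers and anything else above 0.4 N and value of joint held_key between 0.003 and 0.006 m and horizontal distance between the grasp point and unit below 0.17 m).
2. the fingers let go of the tapped key: the latched key is still latched, the others are up (contact force between the fingers and anything else below 0.05 N and value of joint held_key between 0.003 and 0.006 m and value of joint each of free_key_a, free_key_b, free_key_c below 0.002 m), for 0.05 s.
3. the latched key is pressed down past its latch (value of joint held_key above 0.0063 m).
4. the key has sprung up (value of joint held_key below 0.002 m), for 0.1 s.
At the end, for the whole second after the job is handed in: All four keys are up (within 2 mm of their unlatched height), and no bystander is more than 20 mm from where it started (value of joint each of held_key, free_key_a, free_key_b, free_key_c below 0.002 m and distance of each of handpiece, bur_stand, jar, tin, ring_blank, ring_clamp, hammer from where it was at the start of the episode below 0.02 m); the robot touches nothing.
It fails at once if a key that was up is pushed more than 5.5 mm down, far enough to latch (value of joint any of free_key_a, free_key_b, free_key_c above 0.0055 m).
It fails at once if a thing on the bench is moved or lifted by more than 20 mm (distance of any of handpiece, bur_stand, jar, tin, ring_blank, ring_clamp, hammer from where it was at the start of the episode above 0.02 m).
It also fails if it takes over 45 s, if anything falls off the work surface, if the arm or the gripper's body presses on something with over 40 N, if the wrist force passes 120 N, or if a joint passes its speed limit or range.

### The arm

A 6-joint arm with a two-finger parallel gripper is mounted at the origin on the work surface. World frame = base frame: x ahead of the robot, y to its left, z up, the work surface at z = 0. Lengths are in m, angles in rad, forces in N, time in s.
With the tool pointing down it reaches from about 0.375 to 0.925 m from the base axis. Payload 5.7 kg.
Tool frame: the origin (TCP) lies at the very end of the fingers, on their centre line; the grasp point (between the pads) lies 19 mm behind it (bot.grasp_offset is the distance from the TCP to the grasp point, in m); x points along the fingers, y is the direction in which the jaws open and shut, and the axes are right-handed (so a half turn about x gives the same grasp; the last joint's range is limited). The gripper opens to 85 mm and grips with 20 to 120 N. Pads are 22 mm wide; open, the fingers measure 114 mm over their backs; the gripper's body (76 mm by 85 mm) begins 54 mm behind the grasp point. The pads swing forward as they close: fully open they stand 13 mm farther back than shut.
Start: joints at [-1.382, 0.359, 1.51, -0, 1.272, -0.115], TCP at [0.179, -0.572, 0.231] pointing down, gripper open.
Joint ranges: [-2.97, 2.97], [-1.01, 2.36], [0.21, 2.38], [-0.96, 4.11], [0.2, 2.71], [-2.98, 2.98]. Speed limits (rad/s): [2.39, 2.39, 3.14, 3.14, 3.14, 3.14].

### API

Orientations are given as a unit quaternion [w, x, y, z].
In Python, from plant import bot gives the robot as it stands.
- The arm moves only by the tool play_rows, never from a script. Its argument "motion" is a list of rows, each a list of 7 numbers: the turn, a rotation vector about the tool's x, y, z in degrees, then the shift along the tool's x, y, z in m, then the closure, from 0 (fully open) to 1 (shut). In form: [[ax, ay, az, x, y, z, hand], ...]. A call has 1 to 8 rows; each row shifts and turns the commanded pose from where the row before left it, along the tool's axes as they then stand; what a row does not reach is not made up. A row lasts 1/8 s, in which the tool goes at most 62.5 mm and 10.7 degrees, less where a joint would pass 70% of its speed; a pose out of reach is approached as far as the arm can. A call with a gripper value outside its range is refused whole. The fingers move at their own pace and stop on an object; "grip_force" is the grip in N (left out, the last holds). Time passes only in rows, so rows that do not move let the fingers close. It gives the time, the measured TCP pose, the force and the opening at its end, in the units of the state.
- bot.get_obs(): the state, without advancing time (a new reading comes with each control period).
- bot.capture(name): name is "scene" or "top" or "wrist"; returns a dict with "image" (384x512x3 uint8, red, green, blue), "intrinsics" (3x3 intrinsics, pixels), "k1" (the pictures are not rectified: a ray, as slopes to the right and down, at radius r is drawn at 1 + k1 r^2 times it, then the intrinsics apply), "R" (3x3) and "t" (3): a world point X has camera coordinates R X + t. Camera axes: x right, y down, z forward; pixel columns grow to the right and rows downward; lengths in m; the calibration is good to about 2 mm. A picture is of the moment at which its call begins. There is no depth.
- bot.close_job(): hands the job in, once; it reports no verdict.
The state is a dict: "clock": time; "joints": joint angles; "qd": joint speeds; "joint_torque": joint torques, N m; "tool_pos": TCP position; "orientation": TCP orientation; "contact_force": force on the tool from outside, world axes, zero at the start; "ft_torque": the same for the moment, N m; "gripper_width": opening from 0.0 (shut) to 1.0 (fully open).
Only numpy, scipy, OpenCV 4.12 (cv2) and the standard library are available. Lean on these libraries where they do the work, as an engineer would, in place of code of your own. Each camera call takes 0.05 s, during which the arm holds its last target. There are 200 camera calls.

## Working session

There is one attempt and no reset: what is moved stays moved. The work goes in short steps, Python scripts to look and compute and a tool call to move; the robot and the scene stay as the last step left them, time stands still between calls to the robot, and variables do not carry over. Pictures are saved under pics/ and viewed, about 8 in all and at most 12, crops included, and the job is handed in when it is done.

Besides the shell and the picture viewer there is one more tool, called after ">>>" by a JSON object that holds its "api" and its "payload", one argument or row to a line. play_rows: Moves the arm, as the interface text tells. Its arguments: {"type":"object","properties":{"motion":{"type":"array","items":{"type":"array","items":{"type":"number"}}},"grip_force":{"type":"number"}},"required":["motion"]}

```bash
mkdir -p pics; cat > h.py <<'E'
import numpy as np, cv2
from plant import bot
def ray(c,u,v):
    K=c["intrinsics"];p=np.array([(u-K[0,2])/K[0,0],(v-K[1,2])/K[1,1]]);q=p.copy()
    for _ in range(30): q=p/(1+c["k1"]*(q@q))
    d=c["R"].T@np.array([q[0],q[1],1]);o=-c["R"].T@c["t"];return o,d
def onz(c,u,v,z):
    o,d=ray(c,u,v);return o+d*(z-o[2])/d[2]
E
python3 - <<'E'
from h import *
for n in("scene","top"):
    c=bot.capture(n);cv2.imwrite(f"pics/{n}0.png",c["image"][:,:,::-1])
    print(n,c["intrinsics"].tolist(),c["k1"],(-c["R"].T@c["t"]).round(3))
print(bot.get_obs())
E
```

```text
scene [[383.13367503210895, 0.0, 251.3801736814751], [0.0, 383.13367503210895, 190.69204376984487], [0.0, 0.0, 1.0]] -0.021474783485391447 [1.114 0.268 0.671]
top [[365.0765884831817, 0.0, 253.35336464590722], [0.0, 365.0765884831817, 190.69169802719512], [0.0, 0.0, 1.0]] 0.030506579818134892 [0.474 0.012 0.886]
{'clock': 0.1, 'joints': array([-1.38210147e+00,  3.59427506e-01,  1.51134957e+00, -2.29928256e-05,
        1.27251306e+00, -1.15099320e-01]), 'qd': array([ 0.00032859, -0.00238679, -0.00252841, -0.0010894 ,  0.00052759,
       -0.00172902]), 'joint_torque': array([ 1.09364595e-03, -5.28648877e+01, -2.79348546e+01, -2.36428032e-04,
        4.97459623e-03,  3.69723367e-06]), 'tool_pos': array([ 0.17935156, -0.57190487,  0.23053126]), 'orientation': array([-0.10639778, -0.69893456, -0.10759669,  0.69899424]), 'contact_force': array([-0.43463573,  0.80296386,  0.77814593]), 'ft_torque': array([-0.01737396,  0.02927677, -0.02549833]), 'gripper_width': 0.997417212305325}
```

View pics/top0.png

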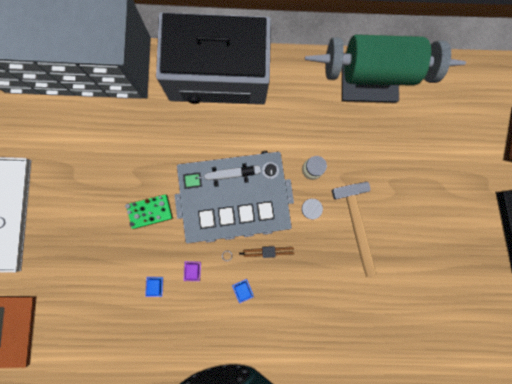

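View pics/scene0.png

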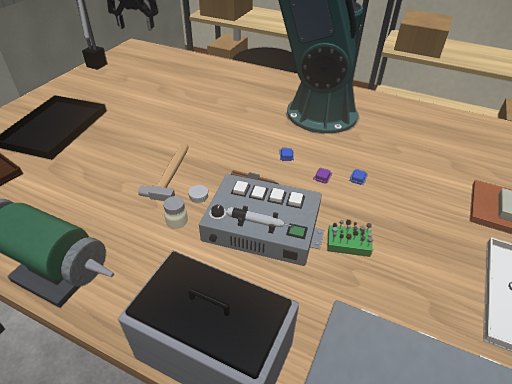

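The top view shows the unit with its four white keys at about (206,218), (226,215), (246,213) and (265,211). The blue and purple look-alikes lie loose on the bench at (154,287), (192,271) and (243,291), so they are not the keys. The keys' front faces the robot, so the leftmost key is the one at (206,218).

```bash
cat >> h.py <<'E'
def caps(c,box):
    im=c["image"].astype(int);m=((im.min(2)>150)&(np.ptp(im,axis=2)<40)).astype(np.uint8)
    x0,x1,y0,y1=box;k=np.zeros_like(m);k[y0:y1,x0:x1]=m[y0:y1,x0:x1]
    n,l,s,ce=cv2.connectedComponentsWithStats(k)
    return [(ce[i],s[i,4]) for i in range(1,n) if s[i,4]>30]
E
python3 - <<'E'
from h import *
from scipy.spatial.transform import Rotation as Ro
for n,b in(("top",(190,285,198,235)),("scene",(228,310,175,212))):
    c=bot.capture(n)
    P=[]
    for ce,a in caps(c,b):
        p=onz(c,*ce,.0735 if n=="scene" else .075);print(n,ce.round(1),a,p.round(4));P.append(p)
    P=np.array(P);P=P[P[:,1].argsort()];d=P[-1]-P[0];print(len(P),np.linalg.norm(d),np.degrees(np.arctan2(-d[0],d[1])))
    if n=="top": cv2.imwrite("pics/crop1.png",cv2.resize(c["image"][140:310,120:340,::-1],None,fx=3,fy=3,interpolation=cv2.INTER_CUBIC))
q=bot.get_obs()["orientation"];print(Ro.from_quat(q[[1,2,3,0]]).as_matrix().round(3))
E
```

```text
top [265.3 210.4] 187 [ 0.5179 -0.0415  0.075 ]
top [245.8 213. ] 190 [0.5109 0.0017 0.075 ]
top [226.1 215.6] 189 [0.5041 0.045  0.075 ]
top [206.3 218.3] 189 [0.4971 0.0884 0.075 ]
4 0.13156393006836806 9.0904384629677
scene [240.4 185.8] 116 [ 0.517  -0.0409  0.0735]
scene [258.3 191.1] 120 [0.5153 0.0046 0.0735]
scene [276.8 193.4] 127 [0.5035 0.0461 0.0735]
scene [295.6 197.4] 129 [0.4969 0.0897 0.0735]
4 0.13212677441558 8.774317754288562
[[-0.     0.299 -0.954]
 [ 0.001 -0.954 -0.299]
 [-1.    -0.001 -0.   ]]
```

View pics/crop1.png

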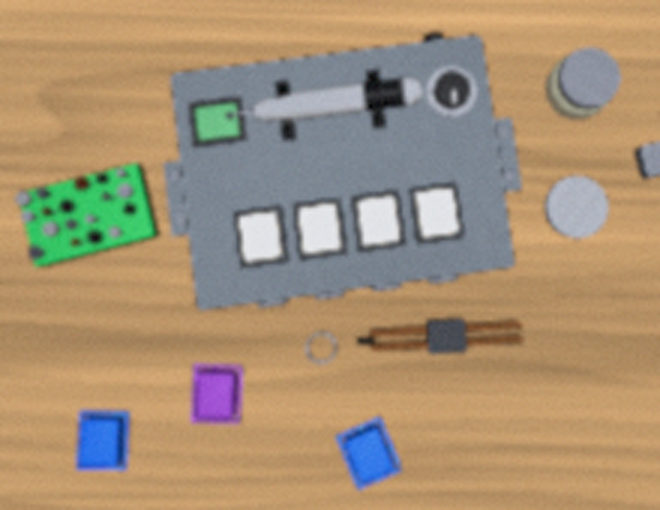

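>>> {"api": "play_rows", "payload": {
  "motion": [
    [-10.2, 0, 0, 0, -0.041, -0.044, 1],
    [-10.2, 0, 0, 0, -0.032, -0.051, 1],
    [-10.2, 0, 0, 0, -0.023, -0.056, 1],
    [-10.2, 0, 0, 0, -0.012, -0.059, 1],
    [-10.2, 0, 0, 0, -0.002, -0.06, 1],
    [-10.2, 0, 0, 0, 0.009, -0.059, 1],
    [-10.2, 0, 0, 0, 0.019, -0.057, 1],
    [-10.2, 0, 0, 0, 0.029, -0.053, 1]
  ]
}}

```text
clock: 1.2
tool_pos: [0.421, -0.154, 0.2315]
orientation: [0.539, 0.458, 0.539, -0.458]
contact_force: [1.0, -1.4, -0.0]
gripper_width: -0.002
```

```bash
cat >> h.py <<'E'
from scipy.spatial.transform import Rotation as Ro
PL=np.array([[.4971,.0884],[.5041,.045],[.5109,.0017],[.5179,-.0415]])
def go(i,z):
    s=bot.get_obs();q=s["orientation"];R=Ro.from_quat(q[[1,2,3,0]])
    y=np.radians(9.0);T=np.array([[0,np.cos(y),np.sin(y)],[0,np.sin(y),-np.cos(y)],[-1,0,0]])
    T[:,2]=np.cross(T[:,0],T[:,1])
    print("t",s["clock"],"pos",s["tool_pos"].round(4),"F",s["contact_force"].round(2),"w",s["gripper_width"])
    print("turn(tool)",(R.inv()*Ro.from_matrix(T)).as_rotvec(degrees=True).round(2),"shift",R.inv().apply(np.r_[PL[i-1],z]-s["tool_pos"]).round(4), "in target frame",(T.T@(np.r_[PL[i-1],z]-s["tool_pos"])).round(4))
E
python3 -c "
from h import *
go(3,.11)"
```

```text
t 1.2 pos [ 0.421  -0.154   0.2315] F [ 1.02 -1.44 -0.01] w -0.0016335140038678515
turn(tool) [ 0.33  0.02 -0.03] shift [ 0.1215  0.1139 -0.1391] in target frame [ 0.1215  0.1132 -0.1397]
```

>>> {"api": "play_rows", "payload": {
  "motion": [
    [0, 0, 0, 0.0, 0.038, -0.046, 1],
    [0, 0, 0, 0.02, 0.038, -0.046, 1],
    [0, 0, 0, 0.05, 0.037, -0.047, 1],
    [0, 0, 0, 0.03, 0, 0, 1],
    [0, 0, 0, 0, 0, 0, 1],
    [0, 0, 0, 0, 0, 0, 1]
  ]
}}

```text
clock: 1.95
tool_pos: [0.5045, -0.0119, 0.1422]
orientation: [0.538, 0.46, 0.537, -0.459]
contact_force: [0.5, 0.1, 0.1]
gripper_width: -0.001
```

```bash
python3 - <<'E'
from h import *
go(3,.08)
F=[]
for i in range(4):
    c=bot.capture("wrist");F.append(bot.get_obs()["contact_force"])
print(np.round(F,2))
cv2.imwrite("pics/w1.png",c["image"][:,:,::-1])
E
```

```text
t 1.95 pos [ 0.5045 -0.0119  0.1422] F [0.49 0.07 0.13] w -0.0007368655141537384
turn(tool) [-0.03  0.01 -0.04] shift [ 0.0622  0.0084 -0.0125] in target frame [ 0.0622  0.0085 -0.0124]
[[ 0.29 -0.06 -0.55]
 [-0.45 -1.08  0.37]
 [ 0.34  0.25 -0.22]
 [-0.17  0.8  -0.44]]
```

View pics/w1.png

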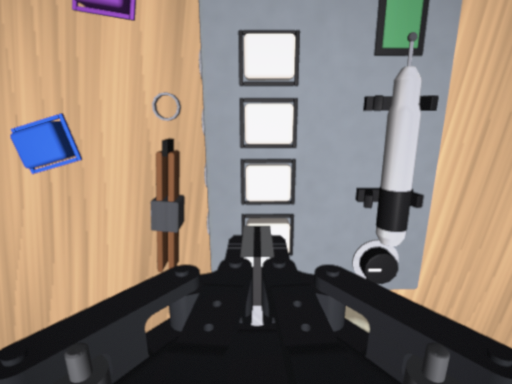

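The wrist view shows the four white keys in black frames, at columns of about 268 and rows 57, 122, 182 and 232, with the shut fingers over the third key. Next I go down to just above that key.

>>> {"api": "play_rows", "payload": {
  "motion": [
    [0, 0, 0, 0.03, 0.0085, -0.0125, 1],
    [0, 0, 0, 0.03, 0, 0, 1],
    [0, 0, 0, 0, 0, 0, 1],
    [0, 0, 0, 0, 0, 0, 1]
  ]
}}

```text
clock: 2.65
tool_pos: [0.5113, 0.0018, 0.0825]
orientation: [0.538, 0.46, 0.537, -0.459]
contact_force: [0.5, 1.0, 0.3]
gripper_width: 0.002
```

```bash
cat >> h.py <<'E'
def st(i,z,n=6):
    F=[]
    for k in range(n): c=bot.capture("wrist");F.append(bot.get_obs()["contact_force"])
    print("meanF",np.mean(F,0).round(2));go(i,z);return c
E
python3 - <<'E'
from h import *
c=st(3,.0725)
for ce,a in caps(c,(200,340,0,240)): print(ce.round(1),a,onz(c,*ce,.075).round(4))
E
```

```text
meanF [ 0.03  0.03 -0.15]
t 2.95 pos [0.5111 0.0021 0.0822] F [-0.32 -0.03 -0.67] w 0.000743455307536255
turn(tool) [ 0.    0.02 -0.08] shift [ 0.0097 -0.0002  0.0004] in target frame [ 0.0097 -0.0002  0.0004]
[256.9  62.3] 4308 [0.4985 0.0889 0.075 ]
[256.9 154.3] 3483 [0.5053 0.0463 0.075 ]
[257.3 219.9] 1404 [0.511  0.0115 0.075 ]
```

>>> {"api": "play_rows", "payload": {
  "motion": [
    [0, 0, 0, 0.004, 0, 0, 1],
    [0, 0, 0, 0.003, 0, 0, 1],
    [0, 0, 0, 0.0025, 0, 0, 1],
    [0, 0, 0, 0, 0, 0, 1],
    [0, 0, 0, 0, 0, 0, 1]
  ]
}}

```text
clock: 3.58
tool_pos: [0.5105, 0.0022, 0.0718]
orientation: [0.538, 0.459, 0.538, -0.459]
contact_force: [0.9, -0.3, -0.5]
gripper_width: -0.005
```

```bash
python3 - <<'E'
from h import *
c=st(3,.0725)
E
```

```text
meanF [-0.01  0.12 -0.1 ]
t 3.875 pos [0.5106 0.0022 0.0719] F [ 0.4   0.94 -0.06] w 0.0002567603206340208
turn(tool) [ 0.01 -0.   -0.01] shift [-0.0006  0.0002  0.0006] in target frame [-0.0006  0.0002  0.0006]
```

At z = 0.072 there is no contact, although an unlatched cap would push back with about 2.8 N. So key 3 is probably the latched one. I'll tap key 2 for contrast.

>>> {"api": "play_rows", "payload": {
  "motion": [
    [0, 0, 0, -0.012, 0, 0, 1],
    [0, 0, 0, 0, 0, -0.044, 1],
    [0, 0, 0, 0.004, 0, 0, 1],
    [0, 0, 0, 0.004, 0, 0, 1],
    [0, 0, 0, 0.002, 0, 0, 1],
    [0, 0, 0, 0.002, 0, 0, 1],
    [0, 0, 0, 0, 0, 0, 1],
    [0, 0, 0, 0, 0, 0, 1]
  ]
}}

```text
clock: 4.88
tool_pos: [0.5039, 0.0452, 0.072]
orientation: [0.538, 0.459, 0.538, -0.459]
contact_force: [-0.3, -1.5, 2.7]
gripper_width: 0.002
```

```bash
python3 - <<'E'
from h import *
c=st(2,.0725)
E
```

```text
meanF [-0.29 -2.1   3.09]
t 5.175 pos [0.5039 0.0454 0.072 ] F [-0.45 -2.73  3.41] w 0.0022881437493306005
turn(tool) [ 0.02  0.02 -0.02] shift [-0.0005  0.0002  0.0004] in target frame [-0.0005  0.0002  0.0004]
```

Key 2 pushes back with 3.1 N, so it is up. I let go of it and check.

>>> {"api": "play_rows", "payload": {
  "motion": [
    [0, 0, 0, -0.006, 0, 0, 1],
    [0, 0, 0, -0.008, 0, 0, 1],
    [0, 0, 0, 0, 0, 0, 1],
    [0, 0, 0, 0, 0, 0.044, 1],
    [0, 0, 0, 0, 0, 0, 1],
    [0, 0, 0, 0, 0, 0, 1]
  ]
}}

```text
clock: 5.92
tool_pos: [0.5101, 0.0024, 0.0857]
orientation: [0.537, 0.459, 0.538, -0.459]
contact_force: [1.2, -0.1, -0.0]
gripper_width: -0.003
```

```bash
python3 - <<'E'
from h import *
c=st(3,.0695)
E
```

```text
meanF [-0.12 -0.11  0.27]
t 6.225 pos [0.5104 0.0028 0.0858] F [ 0.39  0.52 -0.3 ] w -0.00020737941096083174
turn(tool) [ 0.05 -0.01  0.01] shift [0.0163 0.0004 0.0012] in target frame [0.0163 0.0004 0.0012]
```

>>> {"api": "play_rows", "payload": {
  "motion": [
    [0, 0, 0, 0.008, 0.0004, 0.001, 1],
    [0, 0, 0, 0.006, 0, 0, 1],
    [0, 0, 0, 0.0015, 0, 0, 1],
    [0, 0, 0, 0.0015, 0, 0, 1],
    [0, 0, 0, 0.001, 0, 0, 1],
    [0, 0, 0, 0.001, 0, 0, 1],
    [0, 0, 0, 0, 0, 0, 1]
  ]
}}

```text
clock: 7.1
tool_pos: [0.5107, 0.0014, 0.067]
orientation: [0.537, 0.459, 0.538, -0.459]
contact_force: [-2.5, 0.7, 5.4]
gripper_width: -0.001
```

```bash
python3 - <<'E'
from h import *
c=st(3,.0664)
E
```

```text
meanF [-2.48  1.23  5.62]
t 7.4 pos [0.5107 0.0014 0.0671] F [-2.45  1.56  4.62] w 0.0036736072418765437
turn(tool) [ 0.01 -0.02  0.03] shift [ 0.0007  0.0002 -0.0003] in target frame [ 0.0007  0.0002 -0.0003]
```

>>> {"api": "play_rows", "payload": {
  "motion": [
    [0, 0, 0, 0.0007, 0, 0, 1],
    [0, 0, 0, 0.0007, 0, 0, 1],
    [0, 0, 0, 0, 0, 0, 1]
  ]
}}

```text
clock: 7.78
tool_pos: [0.5108, 0.0014, 0.0663]
orientation: [0.538, 0.459, 0.538, -0.459]
contact_force: [-5.0, 0.8, 13.8]
gripper_width: 0.002
```

>>> {"api": "play_rows", "payload": {
  "motion": [
    [0, 0, 0, -0.006, 0, 0, 1],
    [0, 0, 0, -0.01, 0, 0, 1],
    [0, 0, 0, -0.005, 0, 0, 1],
    [0, 0, 0, 0, 0, 0, 1]
  ]
}}

```text
clock: 8.28
tool_pos: [0.5116, 0.0012, 0.0869]
orientation: [0.538, 0.459, 0.537, -0.459]
contact_force: [-0.3, 0.1, 0.4]
gripper_width: 0.001
```

```bash
python3 - <<'E'
from h import *
c=st(3,.073)
E
```

```text
meanF [0.16 0.32 0.09]
t 8.575 pos [0.5108 0.0013 0.0862] F [ 0.39  1.09 -0.07] w -0.0007714400713223371
turn(tool) [ 0.   -0.02  0.03] shift [ 0.0132  0.0001 -0.0004] in target frame [ 0.0132  0.0001 -0.0004]
```

The key reached its stop at 13.8 N and z = 0.0663. A light tap on key 3 will show whether it sprang up.

>>> {"api": "play_rows", "payload": {
  "motion": [
    [0, 0, 0, 0.007, 0, 0, 1],
    [0, 0, 0, 0.004, 0, 0, 1],
    [0, 0, 0, 0.002, 0, 0, 1],
    [0, 0, 0, 0, 0, 0, 1],
    [0, 0, 0, 0, 0, 0, 1]
  ]
}}

```text
clock: 9.2
tool_pos: [0.5107, 0.0013, 0.0735]
orientation: [0.538, 0.459, 0.538, -0.459]
contact_force: [-0.8, 0.0, 1.3]
gripper_width: 0.001
```

```bash
python3 - <<'E'
from h import *
c=st(3,.073)
E
```

```text
meanF [-1.59  0.21  1.87]
t 9.5 pos [0.5109 0.0013 0.0735] F [-1.62 -0.17  1.37] w -0.005059349793172055
turn(tool) [ 0.01 -0.01  0.02] shift [ 0.0005  0.0001 -0.0004] in target frame [ 0.0005  0.0001 -0.0004]
```

>>> {"api": "play_rows", "payload": {
  "motion": [
    [0, 0, 0, -0.01, 0, 0, 1],
    [0, 0, 0, -0.05, 0, 0, 1],
    [0, 0, 0, -0.05, -0.03, 0.05, 1],
    [0, 0, 0, 0, -0.03, 0.06, 1],
    [0, 0, 0, 0, -0.03, 0.06, 1],
    [0, 0, 0, 0, -0.03, 0.05, 1],
    [0, 0, 0, 0, 0, 0, 1],
    [0, 0, 0, 0, 0, 0, 1]
  ]
}}

```text
clock: 10.5
tool_pos: [0.434, -0.2159, 0.1745]
orientation: [0.538, 0.46, 0.537, -0.459]
contact_force: [-0.0, -0.3, 0.1]
gripper_width: 0.001
```

```bash
python3 - <<'E'
from h import *
go(3,.2)
c=bot.capture("scene")
cs=[ce for ce,a in caps(c,(228,310,175,212))];print(np.round(cs,1))
cv2.imwrite("pics/s2.png",c["image"][:,:,::-1])
E
```

```text
t 10.5 pos [ 0.434  -0.2159  0.1745] F [-0.01 -0.28  0.13] w 0.0007422354176588319
turn(tool) [-0.07 -0.01 -0.04] shift [-0.0254  0.1098 -0.203 ] in target frame [-0.0255  0.11   -0.2029]
[[240.4 185.8]
 [258.4 189.6]
 [276.8 193.4]
 [295.6 197.4]]
```

View pics/s2.png

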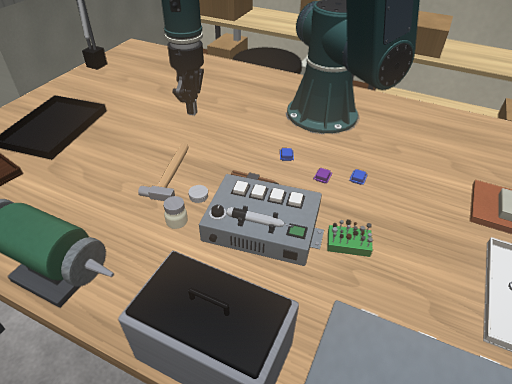

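The scene view now shows the four caps on a straight line, rows 185.8, 189.6, 193.4 and 197.4. The third cap was at row 191.1 before. The bystanders look unmoved and the arm is clear.

```bash
python3 -c "
from h import *
print(bot.close_job())"
```

```text
the job is handed in; nothing more can be done
None
```

The latched key was the third from the left. I pressed it once to the bottom and it sprang up, so all four keys should now be up, and I have handed the job in at about 10.6 s of the 45 s allowed.

- **Finding it:** On key 3 the fingers met nothing 3 mm below the unlatched height. Key 2 at the same depth pushed back with 3.1 N, so it was up. I let go of key 2 and the force returned to about zero.
- **Pressing it:** Key 3 reached its stop at z = 0.0663 m with 13.8 N, about twice the 6 to 7 N expected, because I pushed slightly past the bottom.
- **Last checks:** A light tap on key 3 now gives 1.9 N at z = 0.0735 m, as an unlatched key should. In the scene picture the four caps lie on one straight line; before, key 3 sat about 1.4 px low. The other things on the bench look unmoved, and the arm is clear of everything.
- **Not tapped:** I judged keys 1 and 4 to be up only from the pictures.

No check failed or disagreed.

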